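Find the softest stamping cushion and mark it

ROBOT

A 6-joint arm with a two-finger parallel gripper is mounted at the origin on the work surface. World frame = base frame: x ahead of the robot, y to its left, z up, the work surface at z = 0. Lengths are in m, angles in rad, forces in N, time in s.
With the tool pointing down it reaches from about 0.225 to 0.875 m from the base axis. Payload 3.4 kg.
Tool frame: the origin (TCP) lies between the finger pads; the fingertips stand 8 mm ahead of it and the grasp point (between the pads) lies 11 mm behind it; z points along the fingers, y is the line along which they close (so a half turn about z gives the same grasp; the last joint's range is limited). The gripper opens to 85 mm and grips with 20 to 120 N. Pads are 22 mm wide; open, the fingers measure 114 mm over their backs; the gripper's body (76 mm by 85 mm) begins 54 mm behind the grasp point. The pads swing forward as they close: fully open they stand 13 mm farther back than shut.
Start: joints at [-1.47, 0.276, 1.505, -0, 1.361, -0.121], TCP at [0.126, -0.561, 0.239] pointing down, gripper open.
Joint ranges: [-2.89, 2.89], [-0.75, 2.08], [0.22, 2.7], [-1.18, 4.32], [0.11, 2.71], [-2.7, 2.7]. Speed limits (rad/s): [2.57, 2.57, 3.14, 3.14, 3.14, 3.14].

INTERFACE

Orientations are given as a unit quaternion [w, x, y, z].
In Python, from rig import manip gives the robot as it stands.
- The arm moves only by the tool move_arm, never from a script. Its argument "deltas" is a list that holds one entry, the list of rows, each a list of 5 numbers: the shift along the tool's x, y, z normalised to -1 to 1, where 1 is 80 cm, then the turn about the tool's z normalised to -1 to 1, where 1 is 120 degrees, then the closure, from -1 (fully open) to 1 (shut). In form: [[[tx, ty, tz, twist, grip], ...]]. A call has 1 to 12 rows; each row is the pose to reach, as a shift and turn from the pose commanded when the call began, along the tool's axes at that moment; what a row does not reach only later rows make up. A row lasts 1/10 s, in which the tool goes at most 50 mm and 8.59 degrees, less where a joint would pass 70% of its speed; a pose out of reach is approached as far as the arm can. A call with a number of a shift or a turn outside -1 to 1 is refused whole. A call with a gripper value outside its range is refused whole. The fingers move at their own pace and stop on an object; "squeeze" is the grip in N (left out, the last holds). Time passes only in rows, so rows that repeat a pose let the fingers close. It gives the time, the measured TCP pose, the force, the opening and the grip force at its end, in the units of the state.
- manip.get_state(): the state, without advancing time (a new reading comes with each control period).
- manip.get_image(name): name is "scene" or "side" or "wrist"; returns the picture (480x640x3 uint8, red, green, blue); there is no depth.
- manip.camera_params(name): a dict with "fx", "fy", "cx", "cy" (pixels), "dist" ([k1, k2, p1, p2, k3] as OpenCV has them; the pictures are not rectified), "R" (3x3) and "t" (3): a world point X has camera coordinates R X + t; the wrist camera has in their place "tool_from_camera" (4x4, takes a point from camera to tool coordinates, whose origin is the TCP and whose axes are the flange's). Camera axes: x right, y down, z forward; pixel columns grow to the right and rows downward; lengths in m; the calibration is good to about 2 mm. A picture is of the moment at which its call begins: read the wrist's pose just before it. camera_params takes no time and is no camera call.
- manip.sign_off(): hands the job in; it is judged then, once.
The state is a dict: "clock": time; "qpos": joint angles; "qd": joint speeds; "effort": joint torques, N m; "position": TCP position; "ee_rot": TCP orientation; "contact_force": force on the tool from outside, world axes, zero at the start; "moment": the same for the moment, N m; "width": finger opening in m; "gripper_force": force on a finger pad.
Only numpy, scipy, OpenCV 4.12 (cv2) and the standard library are available. Lean on these libraries where they do the work, as an engineer would, in place of code of your own. Each camera call takes 0.05 s, during which the arm holds its last target. There are 200 camera calls.

TASK

Three stamping cushions stand in a row on the illustrator's desk; they look alike but sit on springs of different stiffness. Going from the robot's left to its right, press each cushion down a little with closed fingertips and let it come up again, to feel which is the softest; only then push the yellow tag on the softest one's stand fully down. Leave the other two tags up, do not grip or lift anything, and leave everything else on the desk where it is.

Things in the scene. Friction and masses are not known exactly. Their poses are not given: they have to be found in the camera images.
- stand_a: one of three look-alike fixed stands (letters say nothing of place): pale wooden block 130 (x) by 70 (y) by 35 mm high, origin at the centre of its underside. At x = +28 mm a round black rubber cushion 52 mm across rides on a coil spring; at x = -43 mm, nearer the robot, stands its own yellow tag. The stands form a row: left at y = 0.19 to 0.25 m, middle near 0, right at -0.25 to -0.19
- pad_a (a joint): how far the cushion of stand_a is pressed down, m: 0 up, 0.014 at its stop; springs back when let go. Its spring gives 0.2 to 0.9 N/mm (each of the three at least twice as stiff as the next softer), so bottoming takes about 3 N on the softest, 13 N on the firmest. 3 mm or more counts as a press
- pad_a_top (a point): centre of the top face of the cushion of stand_a, 65 mm above the desk when up; it goes down with the cushion
- tag_a (a joint): how far the tag of stand_a is pushed down, m: 0 up, 0.012 fully down at its stop; it slides against about 2.5 N of friction and stays where it is left
- tag_a_top (a point): centre of the top face of the yellow tag of stand_a (22 by 28 mm, 6 mm thick, on a stem), 60 mm above the desk when up, 48 mm when fully down
- stand_b: one of three look-alike fixed stands (letters say nothing of place): pale wooden block 130 (x) by 70 (y) by 35 mm high, origin at the centre of its underside. At x = +28 mm a round black rubber cushion 52 mm across rides on a coil spring; at x = -43 mm, nearer the robot, stands its own yellow tag. The stands form a row: left at y = 0.19 to 0.25 m, middle near 0, right at -0.25 to -0.19
- pad_b (a joint): how far the cushion of stand_b is pressed down, m: 0 up, 0.014 at its stop; springs back when let go. Its spring gives 0.2 to 0.9 N/mm (each of the three at least twice as stiff as the next softer), so bottoming takes about 3 N on the softest, 13 N on the firmest. 3 mm or more counts as a press
- pad_b_top (a point): centre of the top face of the cushion of stand_b, 65 mm above the desk when up; it goes down with the cushion
- tag_b (a joint): how far the tag of stand_b is pushed down, m: 0 up, 0.012 fully down at its stop; it slides against about 2.5 N of friction and stays where it is left
- tag_b_top (a point): centre of the top face of the yellow tag of stand_b (22 by 28 mm, 6 mm thick, on a stem), 60 mm above the desk when up, 48 mm when fully down
- stand_c: one of three look-alike fixed stands (letters say nothing of place): pale wooden block 130 (x) by 70 (y) by 35 mm high, origin at the centre of its underside. At x = +28 mm a round black rubber cushion 52 mm across rides on a coil spring; at x = -43 mm, nearer the robot, stands its own yellow tag. The stands form a row: left at y = 0.19 to 0.25 m, middle near 0, right at -0.25 to -0.19
- pad_c (a joint): how far the cushion of stand_c is pressed down, m: 0 up, 0.014 at its stop; springs back when let go. Its spring gives 0.2 to 0.9 N/mm (each of the three at least twice as stiff as the next softer), so bottoming takes about 3 N on the softest, 13 N on the firmest. 3 mm or more counts as a press
- pad_c_top (a point): centre of the top face of the cushion of stand_c, 65 mm above the desk when up; it goes down with the cushion
- tag_c (a joint): how far the tag of stand_c is pushed down, m: 0 up, 0.012 fully down at its stop; it slides against about 2.5 N of friction and stays where it is left
- tag_c_top (a point): centre of the top face of the yellow tag of stand_c (22 by 28 mm, 6 mm thick, on a stem), 60 mm above the desk when up, 48 mm when fully down
- jar_black: loose bystander, leave alone: black ink jar, 36 mm across, 58 mm high, standing between the left and middle stands; origin at its middle on the underside
- jar_red: loose bystander, leave alone: amber-glass ink jar, 36 mm across, 58 mm high, standing between the middle and right stands; origin at its middle on the underside
- stamp: loose bystander, leave alone: dark wooden hand stamp with a knob, 38 mm across, 66 mm high, standing behind the stands; origin at its middle on the underside
- cup: loose bystander, leave alone: glass water cup, 72 mm across, 80 mm high, behind on the left; origin at its middle on the underside
- palette: loose bystander, leave alone: round white palette with colours, 170 mm across, 15 mm high, to the right of the stands; origin at its middle on the underside
- eraser: loose bystander, leave alone: white eraser 50 by 24 by 14 mm, in front on the right; origin at its middle on the underside
- brush: loose bystander, leave alone: flat paint brush 190 mm long, 42 mm wide, lying to the left of the stands; origin at its middle on the underside
- pencil: loose bystander, leave alone: blue pencil 165 mm long, 8 mm thick, lying behind the right stand; origin at its middle on the underside

How it is judged:
By the outcome, as a careful person would: the job done as asked, in the order asked, and still so for the second after the job is handed in, with the robot touching nothing.
It also fails if it takes over 51 s, if anything falls off the work surface, if the arm or the gripper's body presses on something with over 40 N, if the wrist force passes 120 N, or if a joint passes its speed limit or range.

## Working session

There is one attempt and no reset: what is moved stays moved. The work goes in short steps, Python scripts to look and compute and a tool call to move; the robot and the scene stay as the last step left them, time stands still between calls to the robot, and variables do not carry over. Pictures are saved under pics/ and viewed, at most 10 in all, crops included, and the job is handed in when it is done.

Besides the shell and the picture viewer there is one more tool, called after "Request:" as name([rows], argument=value, ...), one row to a line, values as JSON. move_arm: Moves the arm, as the interface text tells. Scaled input: -1 to 1 covers 80 cm each way for a shift and 120 degrees each way for a turn. Its arguments: {"type":"object","properties":{"deltas":{"type":"array","items":{"type":"array","items":{"type":"array","items":{"type":"number","minimum":-1,"maximum":1}}}},"squeeze":{"type":"number"}},"required":["deltas"]}

```bash
mkdir -p pics
python3 - <<'E'
from rig import manip
import cv2,numpy as np
s=manip.get_state();print(s)
a=manip.get_image("scene");b=manip.get_image("side")
cv2.imwrite("pics/scene0.png",a[:,:,::-1]);cv2.imwrite("pics/side0.png",b[:,:,::-1])
for n in("scene","side","wrist"):print(n,manip.camera_params(n))
E
```

```text
{'clock': 0.0, 'qpos': array([-1.46996359e+00,  2.76553346e-01,  1.50613667e+00, -4.97466437e-06,
        1.36068397e+00, -1.21001038e-01]), 'qd': array([-8.54206625e-05,  3.62856225e-04,  4.74309675e-04,  9.11247611e-04,
        1.08571146e-03,  1.37924204e-03]), 'effort': array([-5.25983687e-04, -4.16779375e+01, -2.45809132e+01, -3.13409237e-04,
        1.09091247e-02, -1.43026242e-05]), 'position': array([ 0.1264511 , -0.56039588,  0.23846203]), 'ee_rot': array([-8.90643260e-04,  9.93854574e-01,  1.10690074e-01,  6.54939551e-06]), 'contact_force': array([ 0.49867722, -0.49952548, -0.55170532]), 'moment': array([ 0.02015691,  0.03536026, -0.02960682]), 'gripper_force': 0.0, 'width': 0.08502630714019811}
scene {'fx': 568.2006973013495, 'fy': 568.2006973013495, 'cx': 327.38882529560044, 'cy': 242.82083382240123, 'dist': array([-0.09427341,  0.        ,  0.        ,  0.        ,  0.        ]), 'R': array([[-0.2450732 ,  0.96930882,  0.01948182],
       [ 0.7522864 ,  0.20280157, -0.62684663],
       [-0.61155891, -0.1389674 , -0.77889907]]), 't': array([ 0.15285205, -0.34362137,  1.87
[... 244 characters left out ...]
,
       [-0.02249307, -0.50216283, -0.86448051],
       [ 0.0343759 ,  0.86379948, -0.50266166]]), 't': array([-0.56859965,  0.05613489,  1.16463998])}
wrist {'fx': 398.0804798139435, 'fy': 398.0804798139435, 'cx': 317.71968662591314, 'cy': 235.04233077454214, 'dist': array([0.02537072, 0.        , 0.        , 0.        , 0.        ]), 'tool_from_camera': array([[-2.37297208e-04, -9.61421543e-01, -2.75079188e-01,
         7.03158545e-02],
       [ 9.99999761e-01, -4.95795163e-05, -6.89366352e-04,
        -2.09611504e-04],
       [ 6.49133369e-04, -2.75079286e-01,  9.61421325e-01,
        -1.34362893e-01],
       [ 0.00000000e+00,  0.00000000e+00,  0.00000000e+00,
         1.00000000e+00]])}
```

View pics/scene0.png

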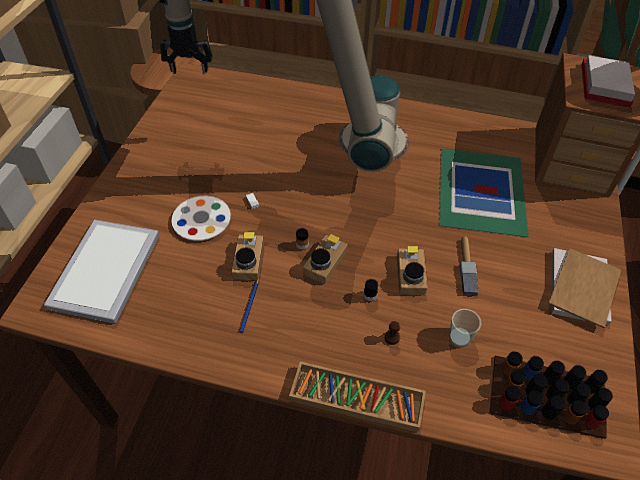

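View pics/side0.png

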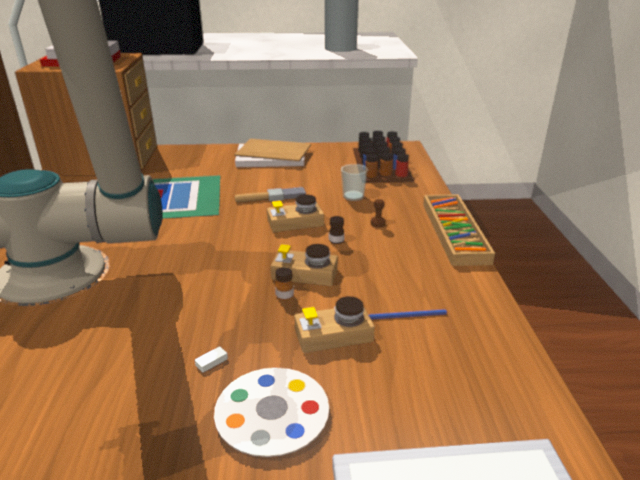

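The scene view shows the three stands: tags near (250,238), (333,242) and (412,252), cushions near (245,259), (320,259) and (413,273). The robot's left is on the image's right. In the side view the tags are near (311,314), (285,250) and (278,206).

```bash
cat > h.py <<'E'
import cv2,numpy as np
from scipy.spatial.transform import Rotation as Ro
from rig import manip
def ray(p,u,R,t,z):
    K=np.array([[p['fx'],0,p['cx']],[0,p['fy'],p['cy']],[0,0,1]])
    n=cv2.undistortPoints(np.array([[u]],float),K,p['dist'])[0,0]
    d=R.T@np.array([n[0],n[1],1]);c=-R.T@t
    return c+d*(z-c[2])/d[2]
def blobs(m,lo,hi):
    n,l,s,c=cv2.connectedComponentsWithStats(m.astype(np.uint8))
    return [(c[i],s[i]) for i in range(1,n) if lo<s[i][4]<hi]
def toolR(s):
    q=s['ee_rot'];return Ro.from_quat([q[1],q[2],q[3],q[0]]).as_matrix()
E
python3 - <<'E'
from h import *
for n,z in(("scene",0),("side",0)):
    im=cv2.imread(f"pics/{n}0.png");h=cv2.cvtColor(im,cv2.COLOR_BGR2HSV);p=manip.camera_params(n)
    y=(h[...,0]>24)&(h[...,0]<34)&(h[...,1]>190)&(h[...,2]>150)
    k=(h[...,2]<50)
    roi=np.zeros(y.shape,bool)
    if n=="scene":roi[225:300,225:435]=1
    else: roi[190:330,260:375]=1
    for nm,m,z in(("tag",y,.059),("pad",k,.063)):
        for c,s in blobs(m&roi,25,900):print(n,nm,c.round(1),s,ray(p,c,p['R'],p['t'],z).round(4))
E
```

```text
scene pad [301.2 234.6] [296 228  12  15 138] [ 0.5075 -0.1035  0.063 ]
scene pad [244.9 257.7] [236 248  20  22 300] [ 0.6213 -0.2243  0.063 ]
scene pad [319.7 258.4] [311 248  19  22 306] [ 0.5728 -0.0348  0.063 ]
scene pad [398.2 270.2] [397 253   4  38  54] [0.5572 0.1708 0.063 ]
scene pad [413.  272.4] [403 262  21  22 314] [0.5545 0.209  0.063 ]
scene pad [370.5 288.1] [364 279  14  19 208] [0.6305 0.1124 0.063 ]
side tag [276.8 203.5] [273 201   9   6  39] [0.4755 0.1938 0.059 ]
side tag [283.6 247.8] [279 245  10   7  48] [ 0.495  -0.0186  0.059 ]
side tag [309.5 312.3] [303 307  14  12 118] [ 0.543  -0.2419  0.059 ]
```

Request:
move_arm([
  [[0.692,-0.549,-0.077,0.106,1],[0.692,-0.549,-0.077,0.106,1],[0.692,-0.549,-0.077,0.106,1],[0.692,-0.549,-0.077,0.106,1],[0.692,-0.549,-0.077,0.106,1],[0.692,-0.549,-0.077,0.106,1],[0.692,-0.549,-0.077,0.106,1],[0.692,-0.549,-0.077,0.106,1],[0.692,-0.549,-0.077,0.106,1],[0.692,-0.549,-0.077,0.106,1],[0.692,-0.549,-0.077,0.106,1],[0.692,-0.549,-0.077,0.106,1]],
], squeeze=20)

```text
clock: 1.3
position: [0.5023, -0.0936, 0.2914]
ee_rot: [0.0, 1.0, 0.0, -0.0]
contact_force: [1.9, -0.8, 0.2]
width: -0.0
gripper_force: 0.0
```

Request:
move_arm([
  [[0.07,-0.095,-0.01,0,1],[0.07,-0.095,-0.01,0,1],[0.07,-0.095,-0.01,0,1],[0.07,-0.095,-0.01,0,1],[0.07,-0.095,-0.01,0,1]],
])

```text
clock: 1.8
position: [0.5567, -0.0202, 0.2989]
ee_rot: [0.0, 1.0, -0.0, -0.001]
contact_force: [0.2, -0.1, -0.4]
width: 0.0002
gripper_force: 0.0
```

Run:
```python
from h import *
s=manip.get_state();a=manip.get_image("wrist");print(s['clock'],s['position'],s['ee_rot'],s['contact_force'])
cv2.imwrite("pics/wrist1.png",a[:,:,::-1]);np.savez("w1.npz",pos=s['position'],R=toolR(s))
```

```text
1.8 [ 0.55671351 -0.02023572  0.2988893 ] [ 3.03473717e-04  9.99999541e-01 -3.64584120e-04 -8.32002528e-04] [ 0.15495649 -0.08212588 -0.43490505]
```

View pics/wrist1.png

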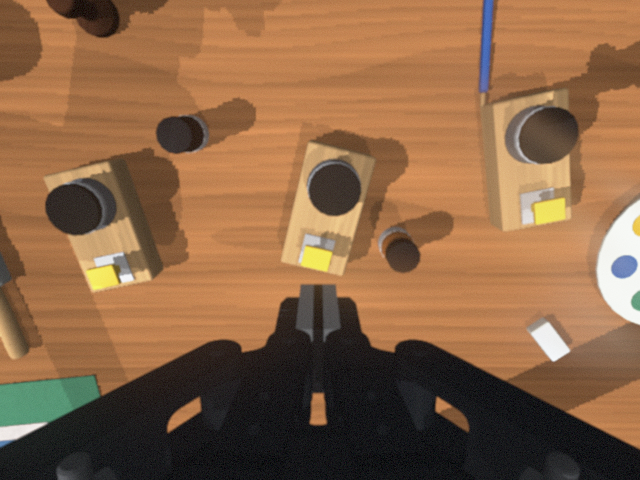

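The wrist picture shows all three stands. Cushion discs are at about (75,209), (334,188) and (548,135), and tags at (103,277), (317,259) and (549,211).

Run:
```python
from h import *
im=cv2.imread("pics/wrist1.png");h=cv2.cvtColor(im,cv2.COLOR_BGR2HSV);p=manip.camera_params("wrist");w=np.load("w1.npz")
T=p['tool_from_camera'];Rc=(w['R']@T[:3,:3]).T;t=-Rc@(w['pos']+w['R']@T[:3,3])
y=(h[...,0]>22)&(h[...,0]<36)&(h[...,1]>180)&(h[...,2]>130);y[:,590:]=0
k=(im.max(2)<75);k[290:]=0
tg=[(c,ray(p,c,Rc,t,.060)) for c,s in blobs(y,150,3000)]
for c,P in tg:print("tag",c.round(1),P.round(4))
for c0 in((75,209),(334,188),(548,135)):
    m=np.zeros(k.shape,np.uint8);cv2.circle(m,c0,38,1,-1)
    c,s=max(blobs(k&(m>0),300,9000),key=lambda b:b[1][4])
    P=ray(p,c,Rc,t,.065);d=min((Q-P for _,Q in tg),key=np.linalg.norm)
    print("pad",c.round(1),s,P.round(4),"tag dist",np.linalg.norm(d).round(4),d.round(4))
```

```text
Traceback (most recent call last):
ValueError: min() iterable argument is empty
```

```bash
cat > m.py <<'E'
from h import *
im=cv2.imread("pics/wrist1.png");h=cv2.cvtColor(im,cv2.COLOR_BGR2HSV);p=manip.camera_params("wrist");w=np.load("w1.npz")
print(im[259,317],h[259,317],h[277,103],h[211,549],im[135,548])
T=p['tool_from_camera'];Rc=(w['R']@T[:3,:3]).T;t=-Rc@(w['pos']+w['R']@T[:3,3])
r=h[259,317].astype(int)
y=(abs(h[...,0].astype(int)-r[0])<5)&(h[...,1]>170)&(h[...,2]>100);y[:,590:]=0
k=(im.max(2)<75)
tg=[(c,ray(p,c,Rc,t,.060)) for c,s in blobs(y,150,3000)]
for c,P in tg:print("tag",c.round(1),P.round(4))
for c0 in((75,209),(334,188),(548,135)):
    m=np.zeros(k.shape,np.uint8);cv2.circle(m,c0,38,1,-1)
    kk=k|(im.max(2).astype(int)-im.min(2)<55)&(im.max(2)<110)
    c,s=max(blobs(kk&(m>0),300,9000),key=lambda b:b[1][4])
    P=ray(p,c,Rc,t,.065);d=min((Q-P for _,Q in tg),key=np.linalg.norm)
    print("pad",c.round(1),s,P.round(4),"tag dist",np.linalg.norm(d).round(4),d.round(4))
E
python3 m.py
```

```text
[ 94 235 244] [ 28 157 244] [ 28 154 247] [ 27 152 242] [60 80 98]Traceback (most recent call last):
  File "m.py", line 14, in <module>
    P=ray(p,c,Rc,t,.065);d=min((Q-P for _,Q in tg),key=np.linalg.norm)
                           ~~~^^^^^^^^^^^^^^^^^^^^^^^^^^^^^^^^^^^^^^^^
ValueError: min() iterable argument is empty
```

```bash
sed -i 's/\[...,1\]>170/[...,1]>120/;s/<5)&/<6)\&/;s/2\]>100/2]>190/' m.py; python3 m.py
```

```text
[ 94 235 244] [ 28 157 244] [ 28 154 247] [ 27 152 242] [60 80 98]
tag [549.4 210.8] [ 0.5434 -0.2401  0.06  ]
tag [316.2 258.4] [ 0.4956 -0.0183  0.06  ]
tag [101.7 277.1] [0.4763 0.1959 0.06  ]
pad [ 79.7 206.4] [  45  178   69   57 2999] [0.5492 0.2026 0.065 ] tag dist 0.0734 [-0.0729 -0.0067 -0.005 ]
pad [334.8 187.5] [ 309  158   52   57 2241] [ 0.5671 -0.0357  0.065 ] tag dist 0.0738 [-0.0715  0.0175 -0.005 ]
pad [548.2 133.8] [ 519  105   60   58 2658] [ 0.6145 -0.2247  0.065 ] tag dist 0.0729 [-0.0711 -0.0154 -0.005 ]
```

Request:
move_arm([
  [[-0.012,-0.15,0.05,0,1],[-0.012,-0.284,0.1,0,1],[-0.012,-0.284,0.15,0,1],[-0.012,-0.284,0.2,0,1],[-0.012,-0.284,0.24,0,1],[-0.012,-0.284,0.24,0,1],[-0.012,-0.284,0.24,0,1],[-0.012,-0.284,0.24,0,1],[-0.012,-0.284,0.24,0,1],[-0.012,-0.284,0.24,0,1],[-0.012,-0.284,0.24,0,1]],
])

```text
clock: 2.95
position: [0.5494, 0.2068, 0.1094]
ee_rot: [-0.0, 1.0, -0.001, 0.002]
contact_force: [-0.7, 0.1, -0.3]
width: 0.0002
gripper_force: 0.0
```

```bash
cat > f.py <<'E'
from h import *
F=[];Z=[]
for i in range(6):
    manip.get_image("wrist");s=manip.get_state();F.append(s['contact_force']);Z.append(s['position'])
print(s['clock'],np.mean(Z,0).round(4),"F",np.mean(F,0).round(2),"sd",np.std(F,0).round(2))
E
python3 f.py
```

```text
3.25 [0.5486 0.2072 0.1083] F [0.41 0.1  0.08] sd [0.5  0.32 0.41]
```

Request:
move_arm([
  [[0,0,0.02,0,1],[0,0,0.035,0,1],[0,0,0.045,0,1],[0,0,0.054,0,1],[0,0,0.054,0,1],[0,0,0.054,0,1]],
])

```text
clock: 3.85
position: [0.5473, 0.2075, 0.0643]
ee_rot: [0.0, 1.0, -0.0, -0.001]
contact_force: [-3.4, -2.1, 2.9]
width: -0.0002
gripper_force: 1.8
```

```bash
python3 f.py
```

```text
4.15 [0.5476 0.2076 0.0645] F [-2.92 -0.91  3.71] sd [0.59 0.33 0.45]
```

Request:
move_arm([
  [[0,0,-0.025,0,1],[0,0,-0.07,0,1],[0.024,0.06,-0.07,0,1],[0.024,0.12,-0.07,0,1],[0.024,0.18,-0.07,0,1],[0.024,0.24,-0.07,0,1],[0.024,0.3,-0.07,0,1],[0.024,0.304,-0.054,0,1],[0.024,0.304,-0.054,0,1],[0.024,0.304,-0.054,0,1],[0.024,0.304,-0.054,0,1]],
])

```text
clock: 5.25
position: [0.5675, -0.0341, 0.1075]
ee_rot: [-0.0, 1.0, 0.001, 0.0]
contact_force: [0.9, -0.6, -1.2]
width: -0.0001
gripper_force: 0.0
```

```bash
python3 f.py
```

```text
5.55 [ 0.5675 -0.0344  0.1077] F [ 0.1  -0.18  0.62] sd [0.54 0.6  0.6 ]
```

Request:
move_arm([
  [[0,0,0.02,0,1],[0,0,0.035,0,1],[0,0,0.045,0,1],[0,0,0.054,0,1],[0,0,0.054,0,1],[0,0,0.054,0,1]],
])

```text
clock: 6.15
position: [0.5666, -0.0353, 0.0646]
ee_rot: [-0.0, 1.0, -0.0, -0.001]
contact_force: [-2.1, 1.7, 6.6]
width: 0.0002
gripper_force: 3.8
```

```bash
python3 f.py
```

```text
6.45 [ 0.5666 -0.0353  0.0648] F [-3.01  0.66  7.26] sd [0.4  0.32 0.84]
```

Request:
move_arm([
  [[0,0,-0.025,0,1],[0,0,-0.07,0,1],[0.03,0.06,-0.07,0,1],[0.059,0.12,-0.07,0,1],[0.059,0.18,-0.07,0,1],[0.059,0.236,-0.07,0,1],[0.059,0.236,-0.054,0,1],[0.059,0.236,-0.054,0,1],[0.059,0.236,-0.054,0,1],[0.059,0.236,-0.054,0,1]],
])

```text
clock: 7.45
position: [0.6144, -0.2229, 0.1076]
ee_rot: [-0.0, 1.0, 0.001, -0.0]
contact_force: [-0.8, -0.2, -0.3]
width: -0.0
gripper_force: 0.0
```

```bash
python3 f.py
```

```text
7.75 [ 0.6147 -0.2233  0.1079] F [ 0.26  0.2  -0.24] sd [0.45 0.34 0.81]
```

Request:
move_arm([
  [[0,0,0.02,0,1],[0,0,0.035,0,1],[0,0,0.045,0,1],[0,0,0.054,0,1],[0,0,0.054,0,1],[0,0,0.054,0,1]],
])

```text
clock: 8.35
position: [0.6142, -0.2243, 0.0643]
ee_rot: [-0.0, 1.0, -0.0, -0.0]
contact_force: [-0.8, 1.1, 1.7]
width: 0.0002
gripper_force: 0.8
```

```bash
python3 f.py
```

```text
8.65 [ 0.6145 -0.2245  0.0647] F [-1.12  0.83  1.91] sd [0.64 0.39 0.44]
```

Fz at about 8 mm depth was 3.7 N on the left, 7.3 N in the middle and 1.9 N on the right, so the right cushion is clearly the softest.

Request:
move_arm([
  [[0,0,-0.025,0,1],[0,0,-0.06,0,1],[-0.045,0.0195,-0.06,0,1],[-0.089,0.0195,-0.06,0,1],[-0.089,0.0195,-0.04,0,1],[-0.089,0.0195,-0.02,0,1],[-0.089,0.0195,-0.006,0,1],[-0.089,0.0195,0.003,0,1],[-0.089,0.0195,0.01,0,1],[-0.089,0.0195,0.012,0,1],[-0.089,0.0195,0.012,0,1]],
])

```text
clock: 9.75
position: [0.5431, -0.2402, 0.056]
ee_rot: [0.0, 1.0, 0.0, -0.0]
contact_force: [-4.1, 0.5, 8.8]
width: -0.0003
gripper_force: 4.5
```

```bash
python3 f.py
```

```text
10.05 [ 0.5431 -0.2402  0.056 ] F [-3.76  0.31  9.02] sd [0.46 0.56 0.22]
```

Request:
move_arm([
  [[0,0,0.002,0,1],[0,0,0.003,0,1],[0,0,0.003,0,1]],
])

```text
clock: 10.35
position: [0.5431, -0.2403, 0.0559]
ee_rot: [0.001, 1.0, 0.0, 0.0]
contact_force: [-7.6, 2.0, 22.4]
width: 0.0001
gripper_force: 11.0
```

Request:
move_arm([
  [[0,0,-0.03,0,1],[0,0,-0.09,0,1],[0,0,-0.15,0,1],[0,0,-0.2,0,1],[0.0,-0.08,-0.25,0,1],[0.0,-0.14,-0.3,0,1],[0.0,-0.2,-0.3,0,1],[0,-0.25,-0.3,0,1],[0,-0.25,-0.3,0,1],[0,-0.25,-0.3,0,1],[0,-0.25,-0.3,0,1]],
])

```text
clock: 11.45
position: [0.5435, -0.0398, 0.2922]
ee_rot: [0.0, 1.0, 0.001, 0.0]
contact_force: [-1.1, -0.7, -0.5]
width: -0.0004
gripper_force: 0.0
```

Run:
```python
from h import *
s=manip.get_state();print(s['position'],s['contact_force'])
a=manip.get_image("wrist")
b=manip.get_image("side")[170:370,190:390];b=cv2.resize(b,(480,480),interpolation=cv2.INTER_CUBIC)
cv2.imwrite("pics/w2.png",a[:,:,::-1]);cv2.imwrite("pics/s2.png",b[:,:,::-1])
```

```text
[ 0.54349022 -0.03981125  0.29224742] [-1.05017061 -0.67250385 -0.49189714]
```

View pics/w2.png

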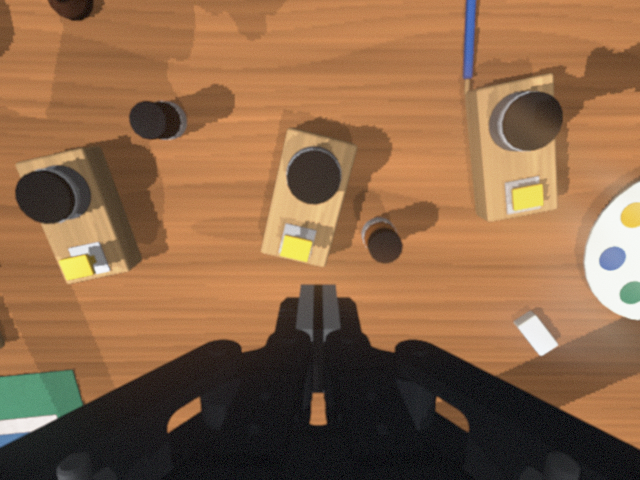

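View pics/s2.png

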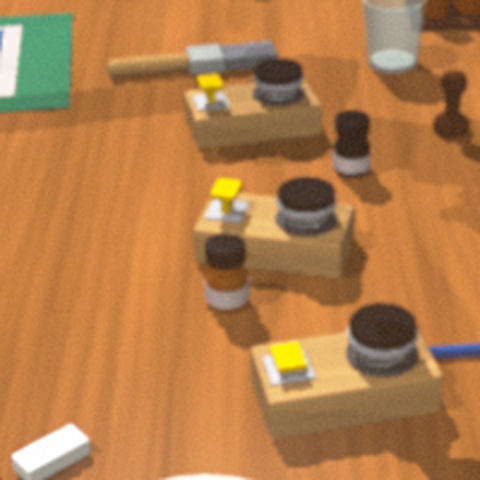

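In both views the right tag (side crop 289,356; wrist 527,197) sits down on its plate. The left and middle tags are still up, and nothing else has moved.

```bash
python3 -c "
from rig import manip
print(manip.sign_off())"
```

```text
the job is handed in; nothing more can be done
None
```

I pressed all three cushions left to right (3.7, 7.3 and 1.9 N at about 8 mm), found the right one softest, pushed only its tag fully down, and handed the job in at about 11.5 s of the 51 s limit.

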